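# Switch on the portable hob and click its dial to simmer

### The job

Switch on the portable hob and set it to simmer: press its small round power button down, then turn the big knurled dial clockwise with a fingertip by just one click, from the small dot to the middle-sized dot straight behind the dial, never on to the large dot, and then let go. Leave the pan, the mug and everything else that stands about where it is: nothing is to be pushed, picked up or carried.

Things in the scene. Friction and masses are not known exactly. Their poses are not given: they have to be found in the camera images.
- hob: portable hob with a black glass top and aluminium sides, 400 x 300 x 55 mm (x, y, z), fixed in place. Origin: centre of its underside. x points from the control side (nearer the robot) to its back, y to its left, z up. Glass top at z = 0.055; dial axis at x = -0.130, y = +0.030; button at x = -0.130, y = -0.085; white dots of 6, 10 and 14 mm lie on the glass 76 mm from the dial axis; a pan stands on the back half
- button_top (a point): centre of the top face of the power button, a round flat aluminium button of 28 mm diameter that stands 7 mm above the glass, to the right of the dial
- button (a joint): travel of the power button, 0 = up, 0.005 m = fully down; it is down from 0.003. Springs back when released; takes about 1.5 N to start and 4.5 N at the bottom
- dial_top (a point): centre of the flat top face of the dial, on its axis. The dial is a flat aluminium disc of 96 mm diameter (too wide to pinch), 15 mm high, its rim finely knurled, its top face 76 mm above the worktop. It sits on a sprung shaft: pressed anywhere on top it sinks evenly by up to 5 mm, about 1.2 N to start and 2.2 N per mm, then is solid (also solid sideways). A closed fingertip pressed on the top face near the edge (or against the rim) turns it by friction
- dial_pointer (a point): outer end of the black pointer line on the dial's top face, 45 mm from its axis; turns with the dial
- dial (a joint): dial angle in rad, clockwise from above: 0 = pointer at the small dot (off; start, end stop), 0.6 = at the middle-sized dot, straight back along the hob's +x (simmer), 1.2 = at the large dot (full; end stop). Detents hold it at these three; past the humps at 0.3 and 0.9 it snaps on by itself. At 1 rad/s a hump needs 0.07 N m: 8 to 12 N down, 30 to 40 mm from the axis, moved along the arc; a lighter touch slips
- pan: dark frying pan on the hob's cooking zone, 212 mm across, 72 mm high with its handle, which points back and to the right, away from the controls; loose bystander; origin at the height of its underside, 63 mm from the centre of its bowl towards the handle
- mug: white mug with dots, 82 x 117 x 91 mm, on the worktop to the right of the hob; loose bystander; origin centre of underside
- lemon: lemon, 72 x 57 x 58 mm, on the worktop to the left of the hob; loose bystander; origin on its underside
- garlic: garlic bulb, 56 mm, on the worktop to the left of the hob; loose bystander; origin on its underside
- jar: jar with a dark lid, 65 mm across, 86 mm high, at the left of the worktop; loose bystander; origin centre of underside
- brush: wooden pot brush standing on its bristles, 58 x 56 x 87 mm, at the left of the worktop; loose bystander; origin centre of underside

How it is judged:
By the outcome, as a careful person would: the job done as asked, in the order asked, and still so for the second after the job is handed in, with the robot touching nothing.
It also fails if it takes over 38 s, if anything falls off the work surface, if the arm or the gripper's body presses on something with over 40 N, if the wrist force passes 120 N, or if a joint passes its speed limit or range.

### The arm

A 6-joint arm with a two-finger parallel gripper is mounted at the origin on a cart in front of the work surface, level with it; the furniture and walls round the work are solid. World frame = base frame: x ahead of the robot, y to its left, z up, the work surface at z = 0. Lengths are in m, angles in rad, forces in N, time in s.
With the tool pointing down it reaches from about 0.35 to 0.975 m from the base axis. Payload 4.9 kg.
Tool frame: the origin (TCP) lies where the fingers leave the gripper's body, on its centre line; the fingertips stand 73 mm ahead of it and the grasp point (between the pads) lies 54 mm ahead of it; z points along the fingers, y is the direction in which the jaws open and shut (so a half turn about z gives the same grasp; the last joint's range is limited). The gripper opens to 85 mm and grips with 20 to 120 N. Pads are 22 mm wide; open, the fingers measure 114 mm over their backs; the gripper's body (76 mm by 85 mm) begins 54 mm behind the grasp point. The pads swing forward as they close: fully open they stand 13 mm farther back than shut.
Start: joints at [1.03, 0.053, 1.613, -0, 1.476, -0.119], TCP at [0.256, 0.57, 0.304] pointing down, gripper open.
Joint ranges: [-3.01, 3.01], [-1.01, 2.22], [0.06, 2.58], [-1.02, 4.17], [0.09, 2.62], [-3.14, 3.14]. Speed limits (rad/s): [2.57, 2.57, 3.14, 3.14, 3.14, 3.14].

### API

Orientations are given as a rotation vector (axis times angle).
In Python, from station import monitor, vision, workorder gives the robot as it stands.
- The arm moves only by the tool arm_command, never from a script. Its argument "rows" is text: rows parted by semicolons, each of 6 numbers parted by spaces: the shift along the world's x, y, z in mm, then the turn, a rotation vector about the world's x, y, z in degrees. In form: tx ty tz wx wy wz; .... A call has 1 to 12 rows; each row is the pose to reach, as a shift and turn from the pose measured when the call began; what a row does not reach only later rows make up. A row lasts 1/8 s, in which the tool goes at most 62.5 mm and 10.7 degrees, less where a joint would pass 70% of its speed; a pose out of reach is approached as far as the arm can. A call with a gripper value outside its range is refused whole. "jaw" is the opening, from 0 (shut) to 1 (fully open), set as the call begins (left out, the last holds). The fingers move at their own pace and stop on an object; "squeeze" is the grip in N (left out, the last holds). Time passes only in rows, so rows that repeat a pose let the fingers close. It gives the time, the measured TCP pose, the force and the opening at its end, in the units of the state.
- monitor.get_obs(): the state, without advancing time (a new reading comes with each control period).
- vision.get_image(name): name is "scene" or "top" or "wrist"; returns a dict with "frame" (480x640x3 uint8, red, green, blue), "vfov" (degrees; the focal length in pixels is half the picture's height over the tangent of half this angle, whatever the lens; pixels are square), "cx", "cy" (the principal point, pixels), "R" (3x3) and "t" (3): a world point X has camera coordinates R X + t; the wrist camera has in their place "T_tool_cam" (4x4, takes a point from camera to tool coordinates, whose origin is the TCP and whose axes are the flange's). Camera axes: x right, y down, z forward; pixel columns grow to the right and rows downward; lengths in m; the calibration is good to about 2 mm. A picture is of the moment at which its call begins: read the wrist's pose just before it. There is no depth.
- workorder.finish_job(): hands the job in, once; it reports no verdict.
The state is a dict: "t": time; "q": joint angles; "dq": joint speeds; "effort": joint torques, N m; "tool_pos": TCP position; "tool_rot": TCP orientation; "contact_force": force on the tool from outside, world axes, zero at the start; "wrist_torque": the same for the moment, N m; "opening": finger opening in m.
Only numpy, scipy, OpenCV 4.12 (cv2) and the standard library are available. Lean on these libraries where they do the work, as an engineer would, in place of code of your own. Each camera call takes 0.05 s, during which the arm holds its last target. There are 200 camera calls.

## Working session

There is one attempt and no reset: what is moved stays moved. The work goes in short steps, Python scripts to look and compute and a tool call to move; the robot and the scene stay as the last step left them, time stands still between calls to the robot, and variables do not carry over. Pictures are saved under pics/ and viewed, about 8 in all and at most 12, crops included, and the job is handed in when it is done.

Besides the shell and the picture viewer there is one more tool, called after "Request:" as name(argument=value, ...) on one line, values as JSON. arm_command: Moves the arm, as the interface text tells. Its arguments: {"type":"object","properties":{"rows":{"type":"string"},"jaw":{"type":"number"},"squeeze":{"type":"number"}},"required":["rows"]}

```bash
mkdir -p pics
python3 - <<'E'
from station import monitor, vision
import cv2,pickle
o=monitor.get_obs(); print(o)
d={}
for n in("scene","top"):
    im=vision.get_image(n); d[n]=im; cv2.imwrite(f"pics/{n}0.png",im["frame"][:,:,::-1]); print(n,{k:v for k,v in im.items() if k!="frame"})
pickle.dump(d,open("v0.pkl","wb"))
E
```

```text
{'t': 0.0, 'q': array([ 1.02998273e+00,  5.33804124e-02,  1.61430596e+00, -1.91795757e-05,
        1.47599217e+00, -1.18976799e-01]), 'dq': array([-0.00030378, -0.00207148,  0.00148463,  0.0003128 , -0.00030055,
       -0.00098318]), 'effort': array([-2.30029109e-04, -3.93687665e+01, -3.70173991e+01,  2.47909085e-06,
        7.35634938e-03, -8.72301740e-06]), 'tool_pos': array([0.25564113, 0.56980475, 0.30264112]), 'tool_rot': array([-0.65757683, -3.07132801,  0.00310888]), 'contact_force': array([ 0.27966097, -0.32425417, -0.58891368]), 'wrist_torque': array([-0.02032439, -0.00963214,  0.00674779]), 'opening': 0.08527484609739257}
scene {'vfov': 46.235331990137006, 'cx': 327.9422208448402, 'cy': 237.4138310207996, 'R': array([[ 0.5715176 , -0.82049094,  0.01273816],
       [-0.51842747, -0.37305939, -0.76945412],
       [ 0.63608222,  0.43315276, -0.63857505]]), 't': array([-0.25247862,  0.38805655,  1.13781968])}
top {'vfov': 42.76956962796567, 'cx': 313.5186520116697, 'cy': 242.6368710470711, 'R': array([[-0.00503394, -0.99998194, -0.00328451],
       [-0.98519521,  0.00552231, -0.17134732],
       [ 0.17136236,  0.00237333, -0.98520521]]), 't': array([0.08868898, 0.53910924, 1.38349549])}
```

View pics/top0.png

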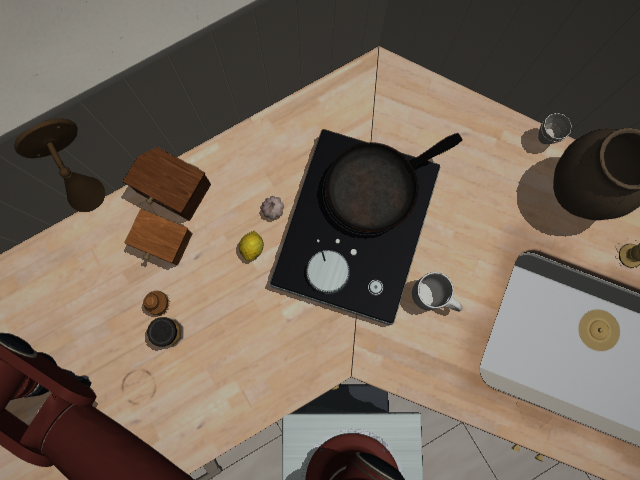

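View pics/scene0.png

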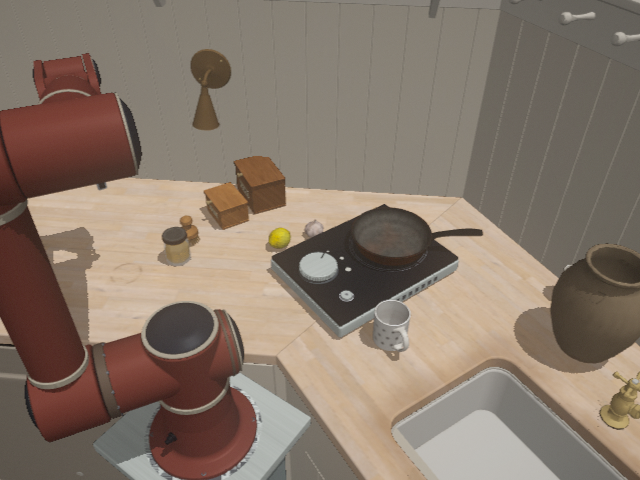

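The top view shows the dial at about (327,271), the button at (376,287), and the dots at (318,241), (338,241) and (353,252). The pan is behind them and the mug is to the right at (433,290).

```bash
cat > h.py <<'E'
import numpy as np,cv2
def ray(im,uv,z):
    f=240/np.tan(np.radians(im["vfov"])/2)
    R,t=im["R"],im["t"]; c=-R.T@t
    d=R.T@np.array([(uv[0]-im["cx"])/f,(uv[1]-im["cy"])/f,1]); return c+d*(z-c[2])/d[2]
def proj(im,X):
    f=240/np.tan(np.radians(im["vfov"])/2); p=im["R"]@X+im["t"]; return f*p[:2]/p[2]+[im["cx"],im["cy"]]
def blobs(im,box,thr,amin=6,amax=5000):
    x0,y0,x1,y1=box; g=cv2.cvtColor(im["frame"],cv2.COLOR_RGB2GRAY)[y0:y1,x0:x1]
    n,l,s,c=cv2.connectedComponentsWithStats((g>thr).astype(np.uint8))
    return [(c[i]+[x0,y0],s[i]) for i in range(1,n) if amin<=s[i][4]<=amax]
E
python3 - <<'E'
import pickle; from h import *
d=pickle.load(open("v0.pkl","rb"))
for n,box in(("top",(300,232,392,300)),("scene",(295,245,360,305))):
    for c,s in blobs(d[n],box,110): print(n,c.round(1),s, *[ray(d[n],c,z).round(4)[:2] for z in(.055,.062,.076)])
E
```

```text
top [337.3 240.5] [36  7  4  4 14] [0.5429 0.0306] [0.5416 0.0309] [0.5391 0.0314]
top [353.2 251.6] [51 17  6  6 28] [ 0.5165 -0.0058] [ 0.5154 -0.0054] [ 0.5132 -0.0045]
top [327.6 270.8] [   7   18   42   42 1277] [0.4721 0.0536] [0.4712 0.0538] [0.4694 0.0541]
top [375.8 286.4] [ 70  48  13  14 121] [ 0.4357 -0.0564] [ 0.435  -0.0557] [ 0.4335 -0.0543]
scene [317.9 266.1] [  4   7  39  29 880] [0.4823 0.0602] [0.4761 0.0558] [0.4637 0.0469]
scene [341.5 257.8] [45 12  4  3 10] [0.5438 0.029 ] [0.5372 0.0248] [0.5239 0.0164]
scene [347.6 268.6] [50 22  6  4 20] [ 0.5184 -0.0065] [ 0.5119 -0.0105] [ 0.499  -0.0184]
scene [304.8 294.1] [ 0 38 22 22 74] [0.3826 0.0277] [0.3771 0.0235] [0.3662 0.0151]
scene [346.2 295.6] [ 44  45  15  12 125] [ 0.4367 -0.0564] [ 0.4308 -0.06  ] [ 0.4191 -0.0672]
scene [298.6 300. ] [ 0 47 12 13 84] [0.3584 0.0281] [0.3531 0.0239] [0.3425 0.0155]
```

Request:
arm_command(rows="18 -57 0 0 0 0; 36 -114 0 0 0 0; 54 -171 0 0 0 0; 72 -228 0 0 0 0; 90 -285 0 0 0 0; 107 -342 0 0 0 0; 125 -399 0 0 0 0; 143 -456 0 0 0 0; 161 -513 -15 0 0 0; 179 -570 -30 0 0 0; 179 -626 -50 0 0 0; 179 -626 -50 0 0 0", jaw=0)

```text
t: 1.6
tool_pos: [0.4334, -0.059, 0.2503]
tool_rot: [-0.667, -3.065, 0.003]
contact_force: [0.7, -0.0, 0.6]
opening: 0.0005
```

Run:
```python
from station import monitor, vision
import cv2,pickle
o=monitor.get_obs(); print(o)
im=vision.get_image("wrist"); pickle.dump((o,im),open("w1.pkl","wb"))
cv2.imwrite("pics/w1.png",im["frame"][:,:,::-1]); print({k:v for k,v in im.items() if k!="frame"})
```

```text
{'t': 1.6, 'q': array([-0.3046334 , -0.38336892,  2.08795771, -0.0023268 ,  1.4420263 ,
       -1.44675834]), 'dq': array([ 0.07772003, -0.02439959, -0.0189479 ,  0.03209856,  0.01759129,
        0.03151415]), 'effort': array([ -1.80426355, -19.72754359, -36.81769252,  -0.26280787,
        -0.13455084,  -0.19784977]), 'tool_pos': array([ 0.43341206, -0.05899275,  0.25034915]), 'tool_rot': array([-6.66636451e-01, -3.06471592e+00,  2.89251414e-03]), 'contact_force': array([ 0.73364603, -0.01736121,  0.62929593]), 'wrist_torque': array([ 0.00777064,  0.01925998, -0.0181297 ]), 'opening': 0.0004907548924010754}
{'vfov': 62.13482492445878, 'cx': 319.87697988639945, 'cy': 242.46986679618405, 'T_tool_cam': array([[-8.43714860e-04, -9.45057964e-01, -3.26901718e-01,
         8.42061844e-02],
       [ 9.99998322e-01, -1.32901663e-03,  1.26118733e-03,
         9.61016720e-04],
       [-1.62635295e-03, -3.26900105e-01,  9.45057499e-01,
        -7.08282064e-02],
       [ 0.00000000e+00,  0.00000000e+00,  0.00000000e+00,
         1.00000000e+00]])}
```

View pics/w1.png

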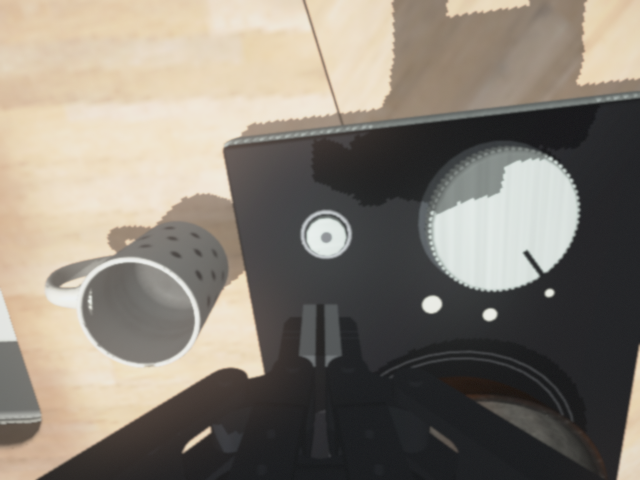

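The wrist view shows the button at (326,237), the dial around (503,218), and the dots at (549,293), (490,314) and (432,304). The closed fingertips are at about (320,308).

```bash
cat >> h.py <<'E'
from scipy.spatial.transform import Rotation as Ro
def wcam(o,im):
    T=np.eye(4);T[:3,:3]=Ro.from_rotvec(o["tool_rot"]).as_matrix();T[:3,3]=o["tool_pos"]
    M=np.linalg.inv(T@im["T_tool_cam"]); return dict(im,R=M[:3,:3],t=M[:3,3])
E
python3 - <<'E'
import pickle; from h import *
o,im=pickle.load(open("w1.pkl","rb")); w=wcam(o,im)
m=Ro.from_rotvec(o["tool_rot"]).as_matrix(); print("toolx,y",m[:,0].round(3),m[:,1].round(3))
print("tip",o["tool_pos"]+m@[0,0,.073], "tip px",proj(w,o["tool_pos"]+m@[0,0,.073]))
for n,uv,z in(("button",(326,237),.062),("dial",(504.5,217),.076),("mid",(490,314),.055),("small",(549.5,293),.055),("large",(432,304),.055),("ptr",(541.5,274),.076)):
    print(n,ray(w,uv,z).round(4))
for c,s in blobs(w,(290,120,600,325),120,30,30000): print(c.round(1),s)
E
```

```text
toolx,y [-0.91   0.415  0.005] [ 0.415  0.91  -0.003]
tip [ 0.4330118  -0.05904348  0.17735026] tip px [317.13785008 321.83369724]
button [ 0.436  -0.0547  0.062 ]
dial [0.4668 0.0559 0.076 ]
mid [0.545  0.0316 0.055 ]
small [0.5463 0.0766 0.055 ]
large [ 0.5189 -0.0053  0.055 ]
ptr [0.5154 0.0673 0.076 ]
[331.4 126.4] [  0   0 143  18 995]
[356.7 121.3] [ 52   0  40   5 117]
[503.7 219.8] [  137    28   153   144 16449]
[325.7 235. ] [  11   90   51   49 1840]
[549.1 292.5] [255 169  10   8  65]
[431.5 304. ] [132 175  20  19 299]
[489.5 314.1] [192 188  16  13 159]
```

Request:
arm_command(rows="2 3.5 -40 0 0 0; 2 3.5 -80 0 0 0; 2 3.5 -105 0 0 0; 2 3.5 -110 0 0 0; 2 3.5 -110 0 0 0")

```text
t: 2.28
tool_pos: [0.4365, -0.0532, 0.1423]
tool_rot: [-0.661, -3.069, 0.002]
contact_force: [0.2, -0.5, 0.2]
opening: -0.0001
```

Request:
arm_command(rows="0 0 -2 0 0 0; 0 0 -4 0 0 0; 0 0 -6 0 0 0; 0 0 -8 0 0 0; 0 0 -8 0 0 0")

```text
t: 2.9
tool_pos: [0.4365, -0.0533, 0.1344]
tool_rot: [-0.661, -3.069, 0.002]
contact_force: [-0.6, 0.7, 1.2]
opening: 0.0003
```

Request:
arm_command(rows="0 -1 -2 0 0 0; 0 -1 -3.5 0 0 0; 0 -1 -5 0 0 0; 0 -1 -5 0 0 0")

```text
t: 3.4
tool_pos: [0.4368, -0.0543, 0.1297]
tool_rot: [-0.661, -3.069, 0.001]
contact_force: [-0.3, 2.1, 4.3]
opening: 0.0001
```

Request:
arm_command(rows="0 0 -1 0 0 0; 0 0 -1.5 0 0 0; 0 0 -1.5 0 0 0")

```text
t: 3.78
tool_pos: [0.4369, -0.0543, 0.1295]
tool_rot: [-0.661, -3.068, 0.001]
contact_force: [-5.2, 3.2, 11.9]
opening: -0.0001
```

Request:
arm_command(rows="0 0 15 0 0 0; 0 0 35 0 0 0; -2 50 35 0 0 0; -2 106 35 0 0 0; -2 106 35 0 0 0; -2 106 35 0 0 0")

```text
t: 4.53
tool_pos: [0.4348, 0.0515, 0.1644]
tool_rot: [-0.66, -3.069, 0.003]
contact_force: [-0.2, -0.5, 0.2]
opening: -0.0001
```

Run:
```python
from station import monitor, vision
import cv2,pickle; from h import *
o=monitor.get_obs(); im=vision.get_image("wrist"); pickle.dump((o,im),open("w2.pkl","wb")); w=wcam(o,im)
m=Ro.from_rotvec(o["tool_rot"]).as_matrix(); tip=o["tool_pos"]+m@[0,0,.073]; print(tip,o["contact_force"])
f=im["frame"][:,:,::-1].copy()
cv2.circle(f,tuple(int(v) for v in proj(w,np.array([.469,.054,.076]))),4,(0,0,255),-1)
cv2.circle(f,tuple(int(v) for v in proj(w,np.array([tip[0],tip[1],.076]))),4,(255,0,0),-1)
cv2.imwrite("pics/w2.png",f)
```

```text
[0.43454601 0.05145334 0.09140137] [-0.19454087 -0.49631947  0.19412674]
```

View pics/w2.png

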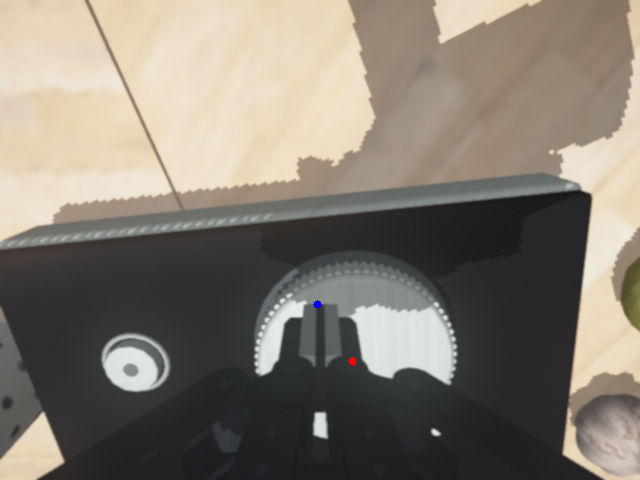

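The button bottomed out solid at 12 N. The tip is now above the near side of the dial, about 35 mm from its axis.

Request:
arm_command(rows="-1 0 -8 0 0 0; -1 0 -14 0 0 0; -1 0 -17 0 0 0; -1 0 -19 0 0 0; -1 0 -19 0 0 0")

```text
t: 5.2
tool_pos: [0.4336, 0.0507, 0.1458]
tool_rot: [-0.662, -3.066, 0.004]
contact_force: [-5.2, -1.0, 5.8]
opening: -0.0002
```

Request:
arm_command(rows="0 0 -1 0 0 0; 0 0 -2 0 0 0; -0.1 2.5 -2 0 0 -4; -0.1 5 -2 0 0 -8; 0.1 7.5 -2 0 0 -12; 0.5 10 -2 0 0 -16; 1 12.5 -2 0 0 -20; 1.7 14.9 -2 0 0 -24; 2.6 17.2 -2 0 0 -28; 3.4 18.9 -2 0 0 -31; 3.4 18.9 -2 0 0 -31")

```text
t: 6.58
tool_pos: [0.4375, 0.0701, 0.1451]
tool_rot: [-1.457, -2.777, -0.0]
contact_force: [-4.6, 2.4, 8.1]
opening: -0.0001
```

Request:
arm_command(rows="0 0 8 0 0 0; 0 0 30 0 0 0; -15 0 70 0 0 0; -30 0 100 0 0 0; -30 0 100 0 0 0")

```text
t: 7.2
tool_pos: [0.4085, 0.0701, 0.248]
tool_rot: [1.46, 2.782, 0.005]
contact_force: [0.5, 0.4, 0.7]
opening: 0.0002
```

Run:
```python
from station import monitor, vision
import cv2; from h import *
o=monitor.get_obs(); print(o["t"],o["tool_pos"])
w=vision.get_image("wrist")["frame"][:,:,::-1]; s=vision.get_image("scene")["frame"][200:350,230:430,::-1]
s=cv2.resize(s,None,fx=2.4,fy=2.4,interpolation=cv2.INTER_CUBIC); w=cv2.resize(w,(320,240)) if 0 else w[:,:]
w=cv2.resize(w,(480,360)); s=cv2.resize(s,(320,240)); c=np.zeros((360,800,3),np.uint8); c[:,:480]=w; c[:240,480:]=s
cv2.imwrite("pics/c3.png",c)
```

```text
7.2 [0.40846803 0.07006337 0.24802906]
```

View pics/c3.png

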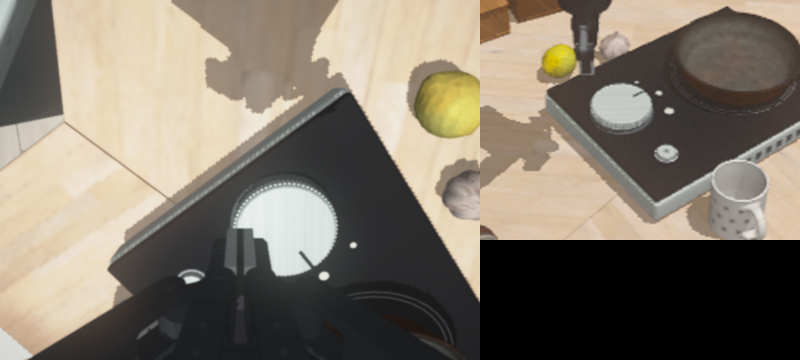

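The pointer now appears to aim at the middle-sized dot (wrist pointer (301,252) to (314,268), dot (323,276)). I'll retreat and measure it in the top view.

Request:
arm_command(rows="-10 50 30 0 0 0; -20 100 40 0 0 0; -30 160 40 0 0 0; -30 220 40 0 0 0; -30 220 40 0 0 0; -30 220 40 0 0 0")

```text
t: 8.05
tool_pos: [0.3772, 0.2898, 0.2827]
tool_rot: [-1.456, -2.776, 0.005]
contact_force: [-0.2, -0.7, 0.6]
opening: 0.0
```

Run:
```python
from station import monitor, vision
import cv2,pickle; from h import *
d0=pickle.load(open("v0.pkl","rb")); C=np.array([.4695,.054])
t=vision.get_image("top"); s=vision.get_image("scene")
for n,im in(("top0",d0["top"]),("top",t),("scene0",d0["scene"]),("scene",s)):
    g=cv2.cvtColor(im["frame"],cv2.COLOR_RGB2GRAY); u0=proj(im,np.array([*C,.076])).astype(int)
    P=[];W=[]
    for v in range(u0[1]-22,u0[1]+23):
        for u in range(u0[0]-25,u0[0]+26):
            r=ray(im,(u,v),.076)[:2]-C; 
            if .024<np.hypot(*r)<.042: P.append(r);W.append(max(0,150-float(g[v,u])))
    P=np.array(P);W=np.array(W)**2; m=(W*1.0)@P/W.sum(); print(n,"pointer deg",np.degrees(np.arctan2(m[1],m[0])).round(1),"npx",(W>0).sum())
print("hob +x deg", np.degrees(np.arctan2(.0309-C[1],.5435-C[0])))
dif=cv2.absdiff(t["frame"],d0["top"]["frame"]).max(2); print("diff pan/mug/lemon", dif[120:240,320:470].mean(),dif[265:315,405:465].mean(),dif[190:265,235:285].mean())
c=cv2.resize(t["frame"][120:330,200:480,::-1],(800,600),interpolation=cv2.INTER_CUBIC); cv2.imwrite("pics/c4.png",c); print(monitor.get_obs()["t"])
```

```text
top0 pointer deg 16.6 npx 17
top pointer deg -16.3 npx 17
scene0 pointer deg 12.9 npx 8
scene pointer deg -18.0 npx 8
hob +x deg -17.33638838302437
diff pan/mug/lemon 9.295666666666667 13.031666666666666 15.266133333333334
8.15
```

View pics/c4.png

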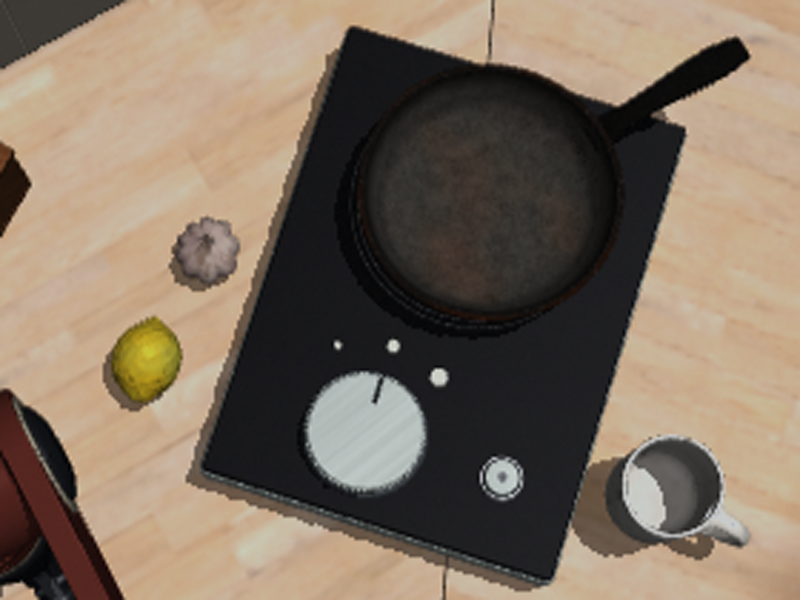

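The pointer at crop (378,388) aims at the middle dot (393,346), having turned about 33°. The arm is clear, and the pan, mug, lemon and garlic are in place.

```bash
python3 -c "
from station import workorder; print(workorder.finish_job())"
```

```text
the job is handed in; nothing more can be done
None
```

The hob is switched on and set to simmer, and the job was handed in at about 8 s of the 38 s allowed. I pressed the power button first, then turned the dial clockwise one click with the closed fingertips, lifted off and moved the arm clear.

- **Button:** the press met a solid stop at 11.9 N, so it went fully down.
- **Dial:** in the top view the pointer went from +16.6° to −16.3°, against −17.3° for the middle-sized dot. The scene view agrees within its coarser resolution, at −18.0°. It never went on to the large dot.
- **Dial force:** the press on the dial read 8.1 N at the end of the turn, the low end of the suggested range, but it held without needing a second try.
- **Surroundings:** the pan, mug, lemon and garlic looked unmoved in the last top picture. The jar and brush were outside that crop, so I did not check them; the arm's path stayed well above them.
- **Unclear check:** comparing the first and last top pictures pixel by pixel gave differences of 9 to 15 grey levels around the pan, mug and lemon. I put this down to brightness or noise and did not trace it.

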